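# Fetch the drawer key and present it to the tansu

## Robot

A 7-joint arm with a two-finger parallel gripper is mounted at the origin on the work surface. World frame = base frame: x ahead of the robot, y to its left, z up, the work surface at z = 0. Lengths are in mm, angles in rad, forces in N, time in s.
With the tool pointing down it reaches from about 400 to 875 mm from the base axis. Payload 4.4 kg.
Tool frame: the origin (TCP) lies at the very end of the fingers, on their centre line; the grasp point (between the pads) lies 19 mm behind it; y points along the fingers, x is the direction in which the jaws open and shut, and the axes are right-handed (so a half turn about y gives the same grasp; the last joint's range is limited). The gripper opens to 85 mm and grips with 20 to 120 N. Pads are 22 mm wide; open, the fingers measure 114 mm over their backs; the gripper's body (76 mm by 85 mm) begins 54 mm behind the grasp point. The pads swing forward as they close: fully open they stand 13 mm farther back than shut.
Start: joints at [-1.392, 0.628, 0.038, 1.517, -0.027, 0.996, -0.02], TCP at [157.509, 630.642, 196.813] pointing down, gripper open.
Joint ranges: [-3.06, 3.06], [-0.37, 2.12], [-1.25, 1.32], [0.18, 2.47], [-1.1, 4.24], [0.23, 1.98], [-2.94, 2.94]. Speed limits (rad/s): [2.57, 2.57, 3.14, 3.14, 3.14, 3.14, 3.14].

## Interface

Orientations are given as [roll, pitch, yaw] about the fixed x, y, z axes, in that order (R = Rz(yaw) Ry(pitch) Rx(roll)).
In Python, from cell import readout, eyes, finish_job gives the robot as it stands. The module is installed in compiled form; this text tells all that it offers.
- The arm moves only by the tool apply_moves, never from a script. Its argument "commands" is a list that holds one entry, the list of rows, each a list of 6 numbers: the shift along the tool's x, y, z in units of 0.04 m (1.0 is 0.04 m), then the turn, a rotation vector about the tool's x, y, z in units of 5 degrees (1.0 is 5 degrees). A call has 1 to 8 rows; each row shifts and turns the pose as measured when the row begins, along the tool's axes as they then stand; what a row does not reach is not made up. A row lasts 1/12 s, in which the tool goes at most 41.7 mm and 7.16 degrees, less where a joint would pass 70% of its speed; a pose out of reach is approached as far as the arm can. A call with a number of a shift or a turn outside -1 to 1 is refused whole. A call with a gripper value outside its range is refused whole. "claw" is the finger opening in mm, from 0 to 85.4, set as the call begins (left out, the last holds). The fingers move at their own pace and stop on an object; the grip force is fixed at half the most. Time passes only in rows, so rows that do not move let the fingers close. It gives the time, the measured TCP pose, the force and the opening at its end, in the units of the state.
- readout.read_state(): the state, without advancing time (a new reading comes with each control period).
- eyes.get_image(name): name is "side" or "top"; returns a dict with "image" (480x640x3 uint8, red, green, blue), "mtx" (3x3 intrinsics, pixels), "rvec" (rotation vector, rad) and "tvec" (3), from world to camera coordinates, as OpenCV has them. Camera axes: x right, y down, z forward; pixel columns grow to the right and rows downward; lengths in mm; the calibration is good to about 2 mm. A picture is of the moment at which its call begins. There is no depth.
- finish_job(): hands the job in, once; it reports no verdict.
The state is a dict: "clock": time; "qpos": joint angles; "qd": joint speeds; "tau": joint torques, N m; "eef_pos": TCP position; "tool_rot": TCP orientation; "force": force on the tool from outside, world axes, zero at the start; "torque": the same for the moment, N m; "width": finger opening in mm.
Only numpy, scipy, OpenCV 4.12 (cv2) and the standard library are available. Lean on these libraries where they do the work, as an engineer would, in place of code of your own. Each camera call takes 0.05 s, during which the arm holds its last target. There are 200 camera calls.

## Task

Lift the lid off the square key holder by its knob and set it down upright on the table clear of the holder, without dropping it. Then draw the key out of the holder, turn it level with its bit end pointing straight towards the front of the tansu, and finish still holding it like that, still and about 25 cm above the table. Leave the other things where they are.

Things in the scene. Friction and masses are not known exactly. Their poses are not given: they have to be found in the camera images.
- lid_knob (a point): Centre line of the lid's round wooden knob at the height to grip, 22 mm above the lid's flat top. The knob is 24 mm in diameter and 30 mm tall (8 mm of it above this point). The lid is a loose deep cap of dark mulberry, 160 g, 90 x 90 mm and 66 mm tall without the knob, walls 5 mm, open below; this point is 88 mm above its lower edge. x and y axes along its sides, z up.
- lid_center (a point): Centre of the same lid's 90 x 90 x 66 mm cap, 33 mm above its lower edge (so 33 mm above the table when the lid stands on it). On the holder the lid rests on the shoulder 60 mm above the table and hides the key. z up.
- holder: Square dark mulberry key holder with a lid, fixed to the table; origin at the centre of its underside on the table, x and y along its sides. Block 90 x 90 mm, 60 mm tall, with a 74 x 74 mm raised tongue on top reaching 68 mm, over which the lid fits with 3 mm play all round (lift the lid straight up by at least 70 mm to clear the key). In the middle of the top is a vertical slot, 12 mm along x and 27 mm along y, its floor 10 mm above the table.
- key_center (a point): Half-way up the key, 52.5 mm from either end. The key is 105 mm long, 110 g: an iron stem 9 mm thick with a T-shaped bit (24 mm wide along its y) at one end and a flat wooden grip at the other. Its z axis runs from the bit end to the grip end. At the start it stands upright in the holder's slot, bit down, under the lid, its x and y along those of the holder.
- key_grip (a point): Centre of the key's flat wooden grip: 12 mm thick along its x (the faces to pinch), 28 mm wide along its y, 42 mm long along z. 84 mm from the bit end; when the key is in the slot it is 94 mm above the table and the grip's lower end is 5 mm above the holder's top. Axes as the key's.
- tansu: Low keyaki chest, 200 mm deep, 400 wide, 150 tall, fixed at the far side of the table; origin at the middle of its front's lower edge, on the table. Its front with the drawer looks along its own -x, roughly towards the robot, so its own +x runs from its front to its back. A white ceramic fox (95 mm tall) and a small box stand on it and do not move.
- lock (a point): Middle of the round iron cam lock (60 mm wide) on the tansu's drawer front, 80 mm above the table, axes as the tansu's.
- teacup: White porcelain teacup with a thin gold rim, 80 wide, 65 tall (mm); loose, origin at the centre of its underside; a bystander, leave it alone.
- incense_box: Round brass incense box, 72 wide, 36 tall (mm); loose, origin at the centre of its underside; a bystander, leave it alone.
- piece_box: Low square mulberry box for shogi pieces, 84 x 84 x 59 tall, no knob (mm); loose, origin at the centre of its underside; a bystander, leave it alone.
- tea_caddy: Plain round metal tea caddy, 68 wide, 84 tall (mm); loose, origin at the centre of its underside; a bystander, leave it alone.
- bud_vase: Small terracotta bud vase, 60 wide, 78 tall (mm); loose, origin at the centre of its underside; a bystander, leave it alone.

How it is judged (in metres and radians):
On the way, in this order (a step that is already met when the one before it is completed fails the run):
1. the lid stands upright on the table, let go, clear of the holder, the key still in its slot (height (world z) of lid_center below 0.045 m and angle between lid_center's own z axis and vertical below 0.12 rad and contact force between lid and table above 0.3 N and contact force between lid and the fingers below 0.1 N and linear speed of lid below 0.03 m/s and horizontal distance between lid_center and holder above 0.1 m and z of key_center in the frame of holder below 0.085 m), for 0.2 s.
2. the key is held by the fingers, clear out of the holder (z of key_center in the frame of holder above 0.135 m and contact force between key and the fingers above 1 N and contact force between key and holder below 0.1 N and contact force between key and table below 0.1 N and contact force between key and tansu below 0.1 N and contact force between key and lid below 0.1 N), for 0.2 s.
At the end, for the whole second after the job is handed in: Fingers alone carry the key, still, its middle over 170 mm above the table, within 0.45 rad of the tansu's front-to-back line, bit end towards the tansu. The lid stands upright on the table, let go, at rest, its centre over 100 mm from the holder's (angle between the z axis of key_center and the x axis of tansu, either way round below 0.45 rad and z of lock in the frame of key_center below -0.05 m and height (world z) of key_center above 0.17 m and linear speed of key below 0.05 m/s and contact force between key and the fingers above 1 N and contact force between key and holder below 0.1 N and contact force between key and table below 0.1 N and contact force between key and tansu below 0.1 N and contact force between key and lid below 0.1 N and height (world z) of lid_center below 0.045 m and angle between lid_center's own z axis and vertical below 0.12 rad and contact force between lid and table above 0.3 N and contact force between lid and the fingers below 0.1 N and linear speed of lid below 0.03 m/s and horizontal distance between lid_center and holder above 0.1 m); the arm keeps its last pose, push and grip.
It fails at once if a bystander is moved by more than 30 mm or tipped over (distance of any of teacup, incense_box, piece_box, tea_caddy, bud_vase from where it was at the start of the episode above 0.03 m or angle between any of teacup, incense_box, piece_box, tea_caddy, bud_vase's own z axis and vertical above 0.5 rad).
It fails at once if the lid is dropped (falls free faster than 0.7 m/s) (linear speed of lid above 0.7 m/s and contact force between lid and the fingers below 0.05 N).
It also fails if it takes over 61 s, if anything falls off the work surface, if the arm or the gripper's body presses on something with over 40 N, if the wrist force passes 120 N, or if a joint passes its speed limit or range.

## Working session

There is one attempt and no reset: what is moved stays moved. The work goes in short steps, Python scripts to look and compute and a tool call to move; the robot and the scene stay as the last step left them, time stands still between calls to the robot, and variables do not carry over. Pictures are saved under pics/ and viewed, about 8 in all and at most 12, crops included, and the job is handed in when it is done.

Besides the shell and the picture viewer there is one more tool, called after "Emit:" as a command line: name --argument value ..., lists and objects as JSON in quotes. apply_moves: Moves the arm, as the interface text tells. Shifts and turns lie within -1 to 1; 1 stands for 0.04 m of shift or 5 degrees of turn. Its arguments: {"type":"object","properties":{"commands":{"type":"array"},"claw":{"type":"number"}},"required":["commands"]}

```bash
mkdir -p pics
cat > h.py <<'E'
import numpy as np, cv2, json
from cell import readout, eyes, finish_job
def shot(n):
    d=eyes.get_image(n); R,_=cv2.Rodrigues(np.array(d["rvec"],float)); t=np.array(d["tvec"],float).ravel()
    return d["image"],np.array(d["mtx"],float),R,t
def ray(c,uv):
    _,K,R,t=c; o=-R.T@t; v=R.T@np.linalg.solve(K,[uv[0],uv[1],1.]); return o,v/np.linalg.norm(v)
def plane(c,uv,z):
    o,v=ray(c,uv); return o+v*(z-o[2])/v[2]
def tri(c1,p1,c2,p2):
    o1,v1=ray(c1,p1);o2,v2=ray(c2,p2)
    s=np.linalg.lstsq(np.c_[v1,-v2],o2-o1,rcond=None)[0]
    a=o1+s[0]*v1;b=o2+s[1]*v2
    return (a+b)/2,np.linalg.norm(a-b)
def proj(c,P):
    _,K,R,t=c; q=K@(R@np.asarray(P,float)+t); return q[:2]/q[2]
def save(c,name): cv2.imwrite("pics/"+name,cv2.cvtColor(c[0],cv2.COLOR_RGB2BGR))
E
python3 - <<'E'
from h import *
np.set_printoptions(precision=4,suppress=True)
for n in("side","top"):
    c=shot(n); save(c,n+"1.png"); print(n,c[1][0],-c[2].T@c[3],c[2][2])
s=readout.read_state(); print(s)
from scipy.spatial.transform import Rotation as Ro
print(Ro.from_euler('xyz',s['tool_rot']).as_matrix())
E
```

```text
side [486.2381   0.     316.3389] [  470.4618 -1055.9682   747.8643] [ 0.0822  0.8398 -0.5366]
top [481.3093   0.     321.4963] [ 437.9257  -78.1969 1123.3131] [ 0.1406  0.0182 -0.9899]
{'clock': 0.1, 'qpos': array([-1.3918,  0.6293,  0.0384,  1.5182, -0.027 ,  0.9963, -0.02  ]), 'qd': array([ 0.0009, -0.0033,  0.0008, -0.0025,  0.0006, -0.0015, -0.0008]), 'tau': array([  0.0043, -56.4523,   1.2304, -19.3973,   0.0112,   0.0054,
         0.    ]), 'eef_pos': array([157.348 , 630.0388, 195.961 ]), 'tool_rot': array([-1.5708,  0.0017,  1.326 ]), 'force': array([ 0.23  , -0.5321,  0.0692]), 'torque': array([-0.0354,  0.0528, -0.0373]), 'width': 85.65509092761485}
[[ 0.2424 -0.0004 -0.9702]
 [ 0.9702 -0.0017  0.2424]
 [-0.0017 -1.     -0.    ]]
```

View pics/side1.png

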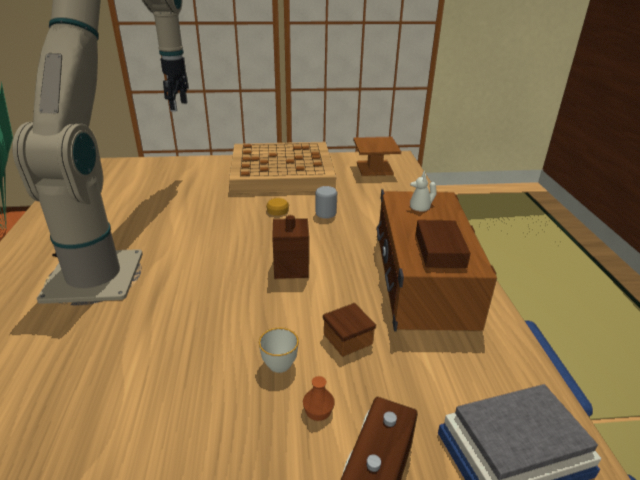

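View pics/top1.png

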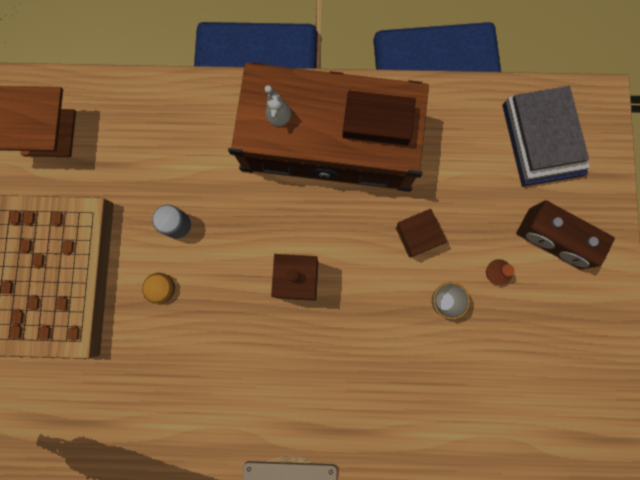

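The side view shows the lidded holder at about (291,248) with its knob at (291,222). In the top view the lid is at (295,277), the knob at (296,276) and the tansu front runs from (240,165) to (415,185). The arm is out of the way at upper left.

Run:
```python
from h import *
np.set_printoptions(precision=1,suppress=True)
T=shot("top");S=shot("side")
def crop(c,x,y,w,h,k): return cv2.resize(cv2.cvtColor(c[0][y:y+h,x:x+w],cv2.COLOR_RGB2BGR),None,fx=k,fy=k,interpolation=cv2.INTER_CUBIC)
a=crop(T,262,242,66,66,6);b=crop(S,258,208,66,76,6)[:396]
c=crop(T,225,140,210,60,3.77)[:200,:792]
im=np.vstack([np.hstack([a,b]),cv2.copyMakeBorder(c,0,0,0,792-c.shape[1],cv2.BORDER_CONSTANT)])
im=np.clip(im.astype(float)*1.8,0,255).astype(np.uint8); cv2.imwrite("pics/crop1.png",im);print(im.shape)
def blob(c,x,y,w,h,thr):
    v=c[0][y:y+h,x:x+w].max(2); m=(v<thr).astype(np.uint8)
    cs,_=cv2.findContours(m,cv2.RETR_EXTERNAL,cv2.CHAIN_APPROX_NONE)
    k=max(cs,key=cv2.contourArea); return k[:,0]+[x,y]
for c,box,z in((T,(262,242,66,66),126),(S,(258,208,66,80),None)):
    k=blob(c,*box,115); q=cv2.approxPolyDP(k.astype(np.int32)[:,None],3,True)[:,0]; print(len(k),q.tolist(), cv2.minAreaRect(k.astype(np.float32)))
    if z:
        for p in q: print(p,plane(c,p,126))
```

```text
(596, 792, 3)
196 [[274, 254], [271, 296], [306, 307], [327, 307], [327, 266], [319, 263], [316, 256]] ((300.0476989746094, 280.64154052734375), (56.74583053588867, 51.975406646728516), 3.1798300743103027)
[274 254] [550.4  38.6 126. ]
[271 296] [463.1  41.1 126. ]
[306 307] [442.7 -31.8 126. ]
[327 307] [443.8 -74.9 126. ]
[327 266] [528.2 -72.7 126. ]
[319 263] [534.  -55.9 126. ]
[316 256] [548.5 -49.3 126. ]
217 [[306, 219], [287, 216], [273, 220], [273, 264], [268, 287], [278, 287], [279, 279], [289, 279], [292, 286], [293, 279], [308, 277]] ((288.0, 251.5), (71.0, 40.0), 90.0)
```

View pics/crop1.png

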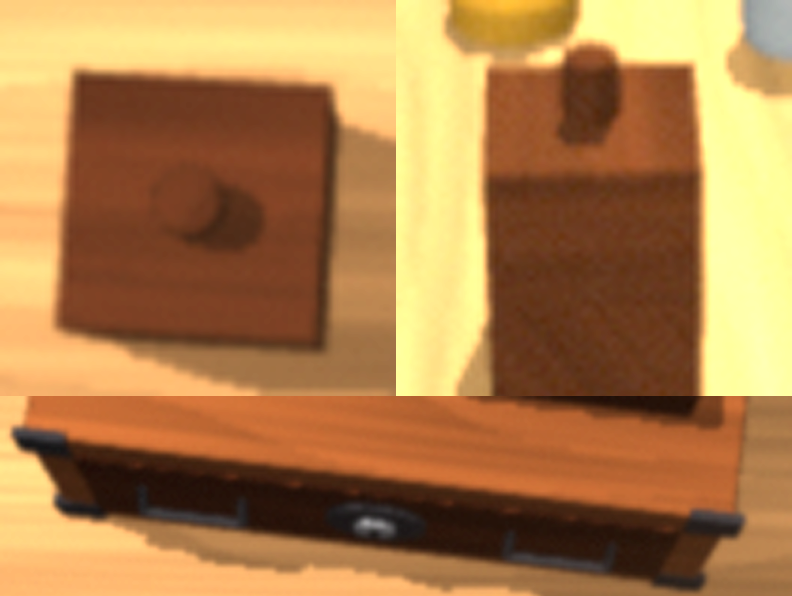

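The crop shows the lid's four top corners and the knob top clearly in both views, plus the tansu front edges. Next I triangulate these.

Run:
```python
from h import *
np.set_printoptions(precision=1,suppress=True)
T=shot("top");S=shot("side")
ft=lambda u,v:(262+(u+.5)/6-.5,242+(v+.5)/6-.5)
fs=lambda u,v:(258+(u-396+.5)/6-.5,208+(v+.5)/6-.5)
P=[]
for n,a,b in(("-x+y",(57,326),(487,66)),("+x+y",(76,72),(693,64)),("+x-y",(329,87),(700,176)),("-x-y",(318,346),(488,178)),("knobtop",(185,197),(592,56))):
    p,e=tri(T,ft(*a),S,fs(*b)); print(n,p,e, plane(T,ft(*a),156 if n=="knobtop" else 126)); P.append(plane(T,ft(*a),126)[:2])
    if n=="knobtop": print("side",plane(S,fs(*b),156))
P=np.array(P[:4]); print("c",P.mean(0)); 
for i in range(4):
    d=P[(i+1)%4]-P[i]; print(np.linalg.norm(d),np.degrees(np.arctan2(d[1],d[0])))
fc=lambda u,v:(225+(u+.5)/3.77-.5,140+(v-396+.5)/3.77-.5)
for z,l,r in((150,(15,436),(742,522)),(0,(58,510),(702,586))):
    L=plane(T,fc(*l),z);Rr=plane(T,fc(*r),z);d=L-Rr
    print("tansu",z,L,Rr,np.linalg.norm(d),"front->back yaw deg",np.degrees(np.arctan2(-d[0],d[1])))
print("lock",plane(T,fc(376,524),80))
for n,p,z in(("cup",(451,301),60),("piece",(422,233),59),("incense",(158,288),36),("caddy",(170,221),84),("vase",(499,272),40)): print(n,plane(T,p,z))
```

```text
-x+y [463.7  40.5 129.7] 0.9250188193394662 [463.3  41.  126. ]
+x+y [551.8  37.8 128.7] 1.5620414297878686 [551.3  38.1 126. ]
+x-y [548.6 -50.1 126.3] 0.5533303289225315 [548.4 -50.1 126. ]
-x-y [461.  -49.  128.3] 4.279117871525681 [458.9 -49.  126. ]
knobtop [507.1  -3.9 157.8] 1.1021771437382841 [506.7  -3.8 156. ]
side [507.8  -0.7 156. ]
c [505.5  -5. ]
88.05377627330871 -1.8774368042268623
88.26785891312744 -91.91383518230792
89.43130054668829 179.25544790118715
90.04714826745322 87.22146993054353
tansu 150 [764.9 140.6 150. ] [ 724.9 -264.   150. ] 406.61806640625025 front->back yaw deg -5.645685398829534
tansu 0 [766.8 144.    0. ] [ 726.7 -267.4    0. ] 413.3141999085163 front->back yaw deg -5.558467016791665
lock [739.2 -61.2  80. ]
cup [ 464.7 -345.2   60. ]
piece [ 613.8 -282.4   59. ]
incense [476.4 308.6  36. ]
caddy [622.3 276.1  84. ]
vase [ 532.7 -458.    40. ]
```

Heights agree with the text: lid top about 128 mm and knob top about 158 mm. The holder is at about (506,−4) with yaw about −1.8°, and the tansu's yaw is about −5.6°. I'll write a small row planner and set out.

```bash
cat > p.py <<'E'
from h import *
from scipy.spatial.transform import Rotation as Ro
def state():
    s=readout.read_state(); 
    with open("log.txt","a") as f: f.write(json.dumps([s['qpos'].tolist(),s['eef_pos'].tolist(),list(map(float,s['tool_rot']))])+"\n")
    return s
def down(yaw):
    a=np.radians(yaw); return Ro.from_matrix(np.array([[np.cos(a),0,-np.sin(a)],[np.sin(a),0,np.cos(a)],[0,-1,0]]))
def plan(wps,nmin=1,lin=0.9,ang=0.9,start=None):
    """wps: list of (pos,Rot) -> rows, in calls of 8"""
    s=state(); p=np.array(s['eef_pos']);R=Ro.from_euler('xyz',s['tool_rot'])
    if start: p,R=np.array(start[0],float),start[1]
    rows=[]
    for q,Q in wps:
        q=np.array(q,float); rv=(R.inv()*Q).as_rotvec(); d=q-p
        n=max(nmin,int(np.ceil(max(np.linalg.norm(d)/40/lin,np.degrees(np.linalg.norm(rv))/5/ang))))
        for i in range(n):
            t=R*Ro.from_rotvec(rv*i/n)
            rows.append(np.r_[t.inv().apply(d/n)/40,np.degrees(rv)/5/n])
        p,R=q,Q
    rows=np.round(rows,2)+0.
    for i in range(0,len(rows),8): print(json.dumps([rows[i:i+8].tolist()]))
    return rows
E
python3 - <<'E'
from p import *
plan([((506,-4,190),down(-1.8))],nmin=24)
E
```

```text
[[[-0.55, 0.01, -0.51, 0.0, 0.65, 0.0], [-0.52, 0.01, -0.54, 0.0, 0.65, 0.0], [-0.49, 0.01, -0.57, 0.0, 0.65, 0.0], [-0.46, 0.01, -0.6, 0.0, 0.65, 0.0], [-0.42, 0.01, -0.62, 0.0, 0.65, 0.0], [-0.39, 0.01, -0.65, 0.0, 0.65, 0.0], [-0.35, 0.01, -0.67, 0.0, 0.65, 0.0], [-0.31, 0.01, -0.69, 0.0, 0.65, 0.0]]]
[[[-0.27, 0.01, -0.7, 0.0, 0.65, 0.0], [-0.23, 0.01, -0.72, 0.0, 0.65, 0.0], [-0.19, 0.01, -0.73, 0.0, 0.65, 0.0], [-0.15, 0.01, -0.74, 0.0, 0.65, 0.0], [-0.11, 0.01, -0.75, 0.0, 0.65, 0.0], [-0.07, 0.01, -0.75, 0.0, 0.65, 0.0], [-0.02, 0.01, -0.75, 0.0, 0.65, 0.0], [0.02, 0.01, -0.75, 0.0, 0.65, 0.0]]]
[[[0.06, 0.01, -0.75, 0.0, 0.65, 0.0], [0.1, 0.01, -0.75, 0.0, 0.65, 0.0], [0.15, 0.01, -0.74, 0.0, 0.65, 0.0], [0.19, 0.01, -0.73, 0.0, 0.65, 0.0], [0.23, 0.01, -0.72, 0.0, 0.65, 0.0], [0.27, 0.01, -0.7, 0.0, 0.65, 0.0], [0.31, 0.01, -0.69, 0.0, 0.65, 0.0], [0.35, 0.01, -0.67, 0.0, 0.65, 0.0]]]
```

Emit:
apply_moves --commands '[[[-0.55, 0.01, -0.51, 0, 0.65, 0], [-0.52, 0.01, -0.54, 0, 0.65, 0], [-0.49, 0.01, -0.57, 0, 0.65, 0], [-0.46, 0.01, -0.6, 0, 0.65, 0], [-0.42, 0.01, -0.62, 0, 0.65, 0], [-0.39, 0.01, -0.65, 0, 0.65, 0], [-0.35, 0.01, -0.67, 0, 0.65, 0], [-0.31, 0.01, -0.69, 0, 0.65, 0]]]' --claw 85

```text
clock: 0.97
eef_pos: [270.3, 417.9, 190.9]
tool_rot: [-1.564, -0.002, 0.865]
force: [0.3, 0.1, -0.4]
width: 84.9
```

Run:
```python
from p import *
print(state()['qpos']); plan([((506,-4,190),down(-1.8))],nmin=18)
```

```text
[-1.16658715  0.42261421  0.16601833  1.94750171 -0.10658936  0.77595724
 -0.07365672]
[[[-0.23, 0.0, -0.63, 0.0, 0.57, 0.0], [-0.2, 0.0, -0.64, 0.0, 0.57, 0.0], [-0.17, 0.0, -0.65, 0.0, 0.57, 0.0], [-0.14, 0.0, -0.66, 0.0, 0.57, 0.0], [-0.1, 0.0, -0.66, 0.0, 0.57, 0.0], [-0.07, 0.0, -0.67, 0.0, 0.57, 0.0], [-0.04, 0.0, -0.67, 0.0, 0.57, 0.0], [0.0, 0.0, -0.67, 0.0, 0.57, 0.0]]]
[[[0.03, 0.0, -0.67, 0.0, 0.57, 0.0], [0.06, 0.0, -0.67, 0.0, 0.57, 0.0], [0.1, 0.0, -0.66, 0.0, 0.57, 0.0], [0.13, 0.0, -0.66, 0.0, 0.57, 0.0], [0.16, 0.0, -0.65, 0.0, 0.57, 0.0], [0.19, 0.0, -0.64, 0.0, 0.57, 0.0], [0.22, 0.0, -0.63, 0.0, 0.57, 0.0], [0.26, 0.0, -0.62, 0.0, 0.57, 0.0]]]
[[[0.29, 0.0, -0.61, 0.0, 0.57, 0.0], [0.32, 0.0, -0.59, 0.0, 0.57, 0.0]]]
```

Emit:
apply_moves --commands '[[[-0.23, 0.0, -0.63, 0.0, 0.57, 0.0], [-0.2, 0.0, -0.64, 0.0, 0.57, 0.0], [-0.17, 0.0, -0.65, 0.0, 0.57, 0.0], [-0.14, 0.0, -0.66, 0.0, 0.57, 0.0], [-0.1, 0.0, -0.66, 0.0, 0.57, 0.0], [-0.07, 0.0, -0.67, 0.0, 0.57, 0.0], [-0.04, 0.0, -0.67, 0.0, 0.57, 0.0], [0.0, 0.0, -0.67, 0.0, 0.57, 0.0]]]'

```text
clock: 1.63
eef_pos: [378.3, 219.3, 190.7]
tool_rot: [-1.562, -0.003, 0.446]
force: [0.7, 0.1, -0.2]
width: 84.8
```

Run:
```python
from p import *
print(state()['qpos']); plan([((506,-4,175),down(-1.8))])
```

```text
[-0.8160361   0.34956543  0.31038666  2.09689095 -0.17385343  0.71452095
  0.05453008]
[[[0.06, 0.04, -0.8, -0.01, 0.68, 0.0], [0.11, 0.04, -0.8, -0.01, 0.68, 0.0], [0.15, 0.04, -0.79, -0.01, 0.68, 0.0], [0.2, 0.04, -0.78, -0.01, 0.68, 0.0], [0.25, 0.05, -0.77, -0.01, 0.68, 0.0], [0.29, 0.05, -0.75, -0.01, 0.68, 0.0], [0.34, 0.05, -0.73, -0.01, 0.68, 0.0], [0.38, 0.05, -0.71, -0.01, 0.68, 0.0]]]
```

Emit:
apply_moves --commands '[[[0.06, 0.04, -0.8, -0.01, 0.68, 0.0], [0.11, 0.04, -0.8, -0.01, 0.68, 0.0], [0.15, 0.04, -0.79, -0.01, 0.68, 0.0], [0.2, 0.04, -0.78, -0.01, 0.68, 0.0], [0.25, 0.05, -0.77, -0.01, 0.68, 0.0], [0.29, 0.05, -0.75, -0.01, 0.68, 0.0], [0.34, 0.05, -0.73, -0.01, 0.68, 0.0], [0.38, 0.05, -0.71, -0.01, 0.68, 0.0]]]'

```text
clock: 2.3
eef_pos: [510.2, -14.4, 176.2]
tool_rot: [-1.564, -0.005, -0.048]
force: [-0.3, 0.9, 0.2]
width: 85.0
```

Run:
```python
from p import *
print(state()['qpos']); T=shot("top");S=shot("side")
def crop(c,x,y,w,h,k): return cv2.resize(cv2.cvtColor(c[0][y:y+h,x:x+w],cv2.COLOR_RGB2BGR),None,fx=k,fy=k,interpolation=cv2.INTER_CUBIC)
im=np.hstack([crop(T,245,220,100,120,4),crop(S,240,150,100,120,4)]);cv2.imwrite("pics/crop2.png",np.clip(im*1.6,0,255).astype(np.uint8))
plan([((506,-4,132),down(-1.8))],nmin=4)
```

```text
[-0.32668398  0.48851193  0.44273653  1.93890562 -0.30219374  0.77358984
  0.24076823]
[[[-0.05, 0.28, 0.09, -0.01, -0.07, 0.02], [-0.04, 0.28, 0.09, -0.01, -0.07, 0.02], [-0.04, 0.28, 0.09, -0.01, -0.07, 0.02], [-0.04, 0.28, 0.09, -0.01, -0.07, 0.02]]]
```

View pics/crop2.png

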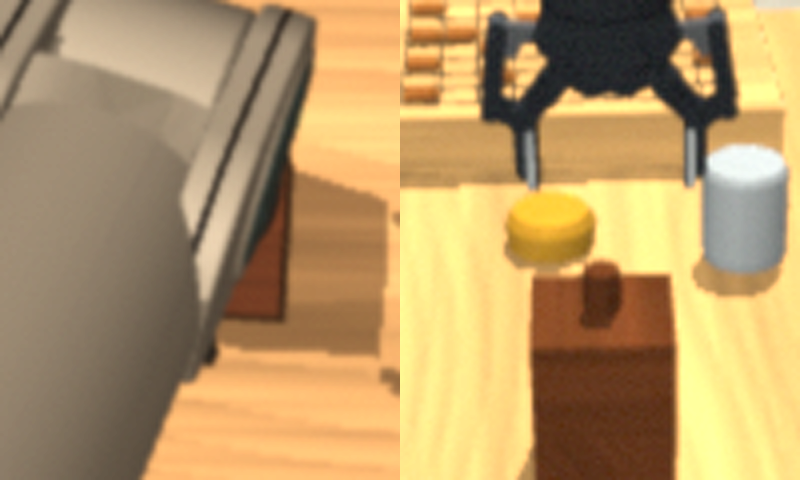

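The crop shows the open fingers centred over the knob: the tips are at original pixels (273,196) and (312,196), the knob top is at (290,217). I check the tip position against the calibration.

Run:
```python
from p import *
S=shot("side"); p=state()['eef_pos']
for dz in(0,13,30): print(dz,proj(S,p+[0,0,dz]))
print("knob top",proj(S,(506,-4,156)))
```

```text
0 [291.45210039 212.76930106]
13 [291.36686664 208.05143665]
30 [291.25387024 201.79685216]
knob top [289.58940477 217.59666272]
```

Emit:
apply_moves --commands '[[[-0.05, 0.25, 0.09, -0.01, -0.07, 0.02], [-0.04, 0.25, 0.09, -0.01, -0.07, 0.02], [-0.04, 0.25, 0.09, -0.01, -0.07, 0.02], [-0.04, 0.15, 0.05, -0.01, -0.07, 0.02], [0, 0, 0, 0, 0, 0]]]'

```text
clock: 2.87
eef_pos: [500.6, 4.6, 136.0]
tool_rot: [-1.566, 0.006, -0.014]
force: [0.0, 0.3, 0.2]
width: 84.7
```

Run:
```python
from p import *
S=shot("side"); p=state()['eef_pos']; print(p,proj(S,p),proj(S,p+[0,0,13]))
def crop(c,x,y,w,h,k): return cv2.resize(cv2.cvtColor(c[0][y:y+h,x:x+w],cv2.COLOR_RGB2BGR),None,fx=k,fy=k,interpolation=cv2.INTER_CUBIC)
cv2.imwrite("pics/crop3.png",np.clip(crop(S,240,160,100,80,6)*1.6,0,255).astype(np.uint8))
```

```text
[500.86279378   4.58653177 136.4456027 ] [287.53277542 222.78673198] [287.42767941 218.27318372]
```

View pics/crop3.png

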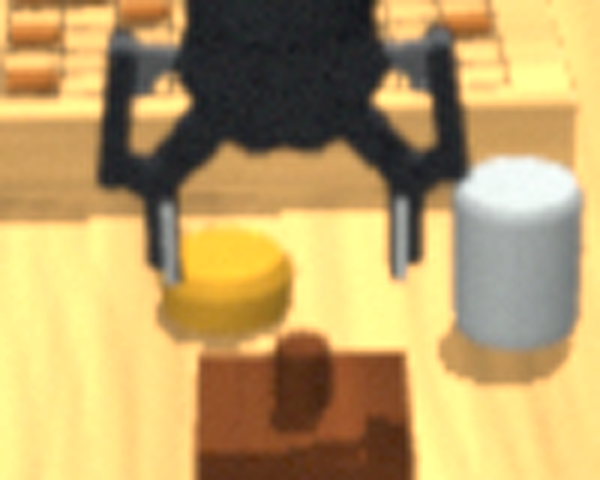

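The tips are centred on the knob in x, but at row 207 they appear about 12 px higher than the reported TCP projects. I'll check that disagreement against the robot base and the start picture before going on.

Run:
```python
from p import *
np.set_printoptions(precision=1,suppress=True)
S=shot("side");T=shot("top")
print("base S",proj(S,(0,0,0)),proj(S,(80,0,0)),"T",proj(T,(80,0,10)),proj(T,(0,0,0)))
print("start tcp",proj(S,(157.3,630,196)),proj(S,(157.3,630,209)))
i1=cv2.imread("pics/side1.png")
a=cv2.resize(i1[60:130,140:220],None,fx=5,fy=5,interpolation=cv2.INTER_CUBIC); b=cv2.resize(i1[220:310,30:150],None,fx=3.3,fy=350/90)
def crop(c,x,y,w,h,k): return cv2.resize(cv2.cvtColor(c[0][y:y+h,x:x+w],cv2.COLOR_RGB2BGR),None,fx=k,fy=k,interpolation=cv2.INTER_CUBIC)
cv2.imwrite("pics/crop4.png",np.hstack([a,b]))
# tip location hypotheses in current frame
o,v=ray(S,(287.5,206.7))
for y in(4.6,20,30,40,57): print(o+v*(y-o[1])/v[1])
```

```text
base S [ 93.6 276.5] [125.6 275.2] T [288.6 474.1] [287.6 511.3]
start tcp [180.8 121.4] [180.3 117.7]
[501.7   4.6 182.1]
[502.2  20.  173.9]
[502.5  30.  168.5]
[502.7  40.  163.2]
[503.2  57.  154.1]
```

View pics/crop4.png

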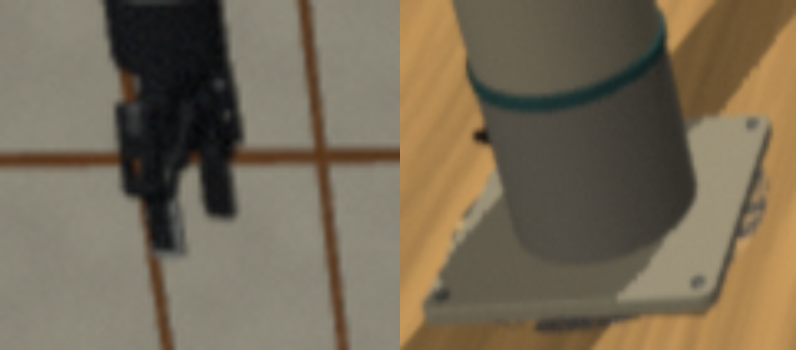

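The base projects correctly at (94,277). At the start pose the tips are also higher than reported, at mid (179,106) against row 118. So the tips seem to sit about 30–45 mm behind the reported TCP along the tool. I go down to a height that is safe under either reading and check again.

Emit:
apply_moves --commands '[[[0.06, 0.18, -0.1, 0, -0.05, 0.02], [0.04, 0.1, -0.07, 0, -0.05, 0.02], [0.03, 0.07, -0.04, 0, -0.05, 0.02], [0, 0, 0, 0, 0, 0], [0, 0, 0, 0, 0, 0]]]'

```text
clock: 3.43
eef_pos: [509.8, -7.1, 123.5]
tool_rot: [-1.567, 0.004, -0.002]
force: [-0.3, -0.4, -0.7]
width: 85.0
```

Run:
```python
from p import *
np.set_printoptions(precision=1,suppress=True)
S=shot("side");T=shot("top"); s=state();p=s['eef_pos']; print(p,s['force'],proj(S,p),proj(S,p+[0,0,13]),proj(T,p))
def crop(c,x,y,w,h,k): return cv2.resize(cv2.cvtColor(c[0][y:y+h,x:x+w],cv2.COLOR_RGB2BGR),None,fx=k,fy=k,interpolation=cv2.INTER_CUBIC)
cv2.imwrite("pics/crop5.png",np.clip(np.hstack([crop(S,250,170,80,80,5),crop(T,255,230,80,80,5)])*1.6,0,255).astype(np.uint8))
```

```text
[509.8  -7.  123.7] [ 0.6 -0.2 -0.6] [291.4 229.4] [291.3 224.9] [295.2 274.1]
```

View pics/crop5.png

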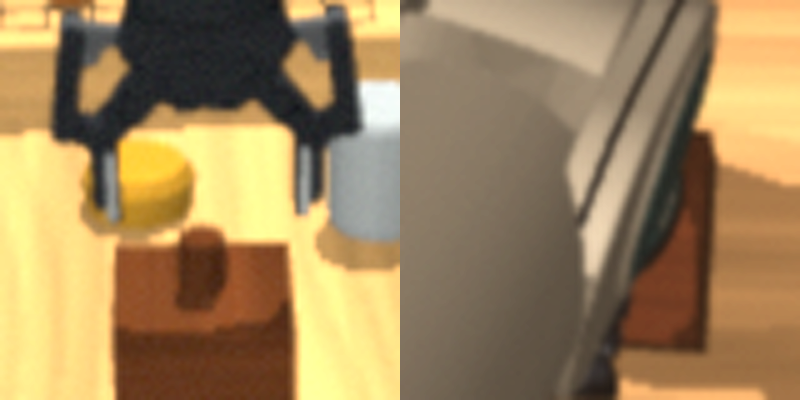

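Tips are at (272,214) and (311,213), again about 12 px above the expected row. So the offset is a constant of about 33 mm along the tool axis. I lower in small steps watching the force, with the sideways correction.

Emit:
apply_moves --commands '[[[-0.05, 0.12, 0.04, 0, -0.05, 0], [-0.04, 0.1, 0.04, 0, -0.05, 0], [0, 0.08, 0, 0, 0, 0], [0, 0, 0, 0, 0, 0], [0, 0, 0, 0, 0, 0]]]'

```text
clock: 3.95
eef_pos: [505.4, -2.8, 110.6]
tool_rot: [-1.566, 0.004, 0.008]
force: [0.4, 0.4, 0.6]
width: 85.1
```

Emit:
apply_moves --commands '[[[0, 0.08, 0, 0, 0, 0], [0, 0.08, 0, 0, 0, 0], [0, 0, 0, 0, 0, 0]]]'

```text
clock: 4.2
eef_pos: [505.5, -2.7, 103.7]
tool_rot: [-1.566, 0.004, 0.008]
force: [-0.7, -0.6, -0.6]
width: 84.9
```

Run:
```python
from p import *
np.set_printoptions(precision=1,suppress=True)
S=shot("side"); s=state();p=s['eef_pos']; print(p,s['force'],proj(S,p),proj(S,p+[0,0,13]))
# bright pad-edge pixels: list lowest rows of dark/grey finger columns
def crop(c,x,y,w,h,k): return cv2.resize(cv2.cvtColor(c[0][y:y+h,x:x+w],cv2.COLOR_RGB2BGR),None,fx=k,fy=k,interpolation=cv2.INTER_CUBIC)
cv2.imwrite("pics/crop6.png",np.clip(crop(S,255,180,70,70,7)*1.6,0,255).astype(np.uint8))
```

```text
[505.6  -2.7 103.9] [ 0.8 -1.  -0.4] [289.8 235.3] [289.7 230.9]
```

View pics/crop6.png

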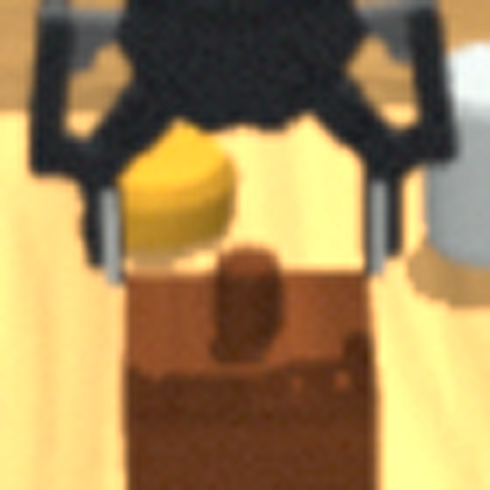

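Tips are at row 220 against a predicted 231, so the offset of about 32 mm holds and the open tips are about 149 mm up. I lower a little more and close on the knob.

Emit:
apply_moves --commands '[[[0, 0.08, -0.02, 0, 0, 0], [0, 0.05, 0, 0, 0, 0], [0, 0, 0, 0, 0, 0]]]'

```text
clock: 4.5
eef_pos: [505.9, -3.7, 98.3]
tool_rot: [-1.566, 0.003, 0.008]
force: [-1.0, -0.1, 0.1]
width: 84.9
```

Emit:
apply_moves --commands '[[[0, 0, 0, 0, 0, 0], [0, 0, 0, 0, 0, 0], [0, 0, 0, 0, 0, 0], [0, 0, 0, 0, 0, 0], [0, 0, 0, 0, 0, 0], [0, 0, 0, 0, 0, 0]]]' --claw 10

```text
clock: 5.0
eef_pos: [506.3, -3.9, 98.5]
tool_rot: [-1.566, 0.002, 0.008]
force: [-0.7, 0.5, 0.1]
width: 22.1
```

Emit:
apply_moves --commands '[[[0, 0, 0, 0, 0, 0], [0, 0, 0, 0, 0, 0], [0, 0, 0, 0, 0, 0], [0, -0.15, 0, 0, 0, 0], [0, -0.2, 0, 0, 0, 0], [0, -0.2, 0, 0, 0, 0], [0, 0, 0, 0, 0, 0]]]'

```text
clock: 5.58
eef_pos: [505.3, -4.0, 122.0]
tool_rot: [-1.567, 0.004, 0.008]
force: [0.8, 0.5, -1.1]
width: 22.0
```

Run:
```python
from p import *
np.set_printoptions(precision=1,suppress=True)
S=shot("side"); s=state();p=s['eef_pos']; print(p,s['force'],s['qpos'])
i=S[0].astype(int); 
# lid-top edge rows along col 280/303 vs predictions
for z in(126,126+p[2]-98.5): print(z,proj(S,(506,40,z)),proj(S,(506,-49,z)))
print(i[210:270:2,279].sum(1))
o=cv2.resize(cv2.cvtColor(S[0][170:270,240:340],cv2.COLOR_RGB2BGR),None,fx=5,fy=5); cv2.imwrite("pics/crop7.png",np.clip(o*1.6,0,255).astype(np.uint8))
```

```text
[505.1  -3.9 121.6] [ 0.1 -0.5 -1.9] [-0.3  0.6  0.4  2.  -0.3  0.6  0.3]
126 [289.1 219.4] [290.6 237.4]
149.06166552928985 [288.9 211.5] [290.5 229.3]
[177 135 143 163 160 109  99  94 101 105  92 100 121 113 120 118 103 101
 112 115 119 250 285 288 155  95 102 107 109 102]
```

View pics/crop7.png

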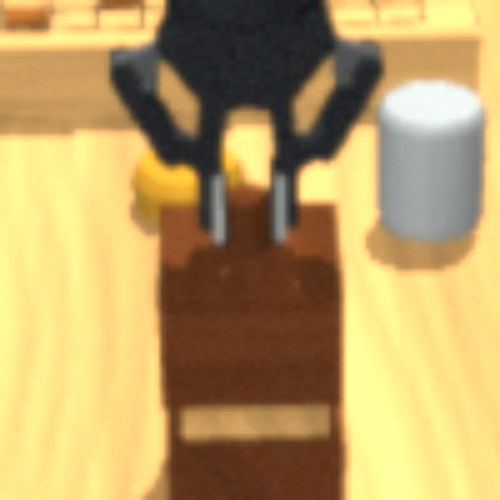

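The picture shows the lid hanging level from the fingers, with a gap above the holder at rows 251–257. I carry it up and over to (470,165).

Run:
```python
from p import *
R=down(0.4)
plan([((505,-4,186),R),((470,165,180),R),((470,165,52),R)],lin=0.55)
```

```text
[[[0.0, -0.54, 0.0, -0.02, 0.0, -0.02], [0.0, -0.54, 0.0, -0.02, 0.0, -0.02], [0.0, -0.54, 0.0, -0.02, 0.0, -0.02], [-0.11, 0.02, 0.53, 0.0, 0.0, 0.0], [-0.11, 0.02, 0.53, 0.0, 0.0, 0.0], [-0.11, 0.02, 0.53, 0.0, 0.0, 0.0], [-0.11, 0.02, 0.53, 0.0, 0.0, 0.0], [-0.11, 0.02, 0.53, 0.0, 0.0, 0.0]]]
[[[-0.11, 0.02, 0.53, 0.0, 0.0, 0.0], [-0.11, 0.02, 0.53, 0.0, 0.0, 0.0], [-0.11, 0.02, 0.53, 0.0, 0.0, 0.0], [0.0, 0.53, 0.0, 0.0, 0.0, 0.0], [0.0, 0.53, 0.0, 0.0, 0.0, 0.0], [0.0, 0.53, 0.0, 0.0, 0.0, 0.0], [0.0, 0.53, 0.0, 0.0, 0.0, 0.0], [0.0, 0.53, 0.0, 0.0, 0.0, 0.0]]]
[[[0.0, 0.53, 0.0, 0.0, 0.0, 0.0]]]
```

Emit:
apply_moves --commands '[[[0.0, -0.35, 0.0, -0.02, 0.0, -0.02], [0.0, -0.5, 0.0, -0.02, 0.0, -0.02], [0.0, -0.5, 0.0, -0.02, 0.0, -0.02], [0.0, -0.3, 0.0, 0.0, 0.0, 0.0], [-0.05, 0.02, 0.25, 0.0, 0.0, 0.0], [-0.11, 0.02, 0.5, 0.0, 0.0, 0.0], [-0.11, 0.02, 0.53, 0.0, 0.0, 0.0], [-0.11, 0.02, 0.53, 0.0, 0.0, 0.0]]]'

```text
clock: 6.3
eef_pos: [488.3, 66.9, 186.3]
tool_rot: [-1.574, -0.001, -0.002]
force: [0.3, 0.8, -1.8]
width: 21.9
```

Emit:
apply_moves --commands '[[[-0.11, 0.02, 0.53, 0.0, 0.0, 0.0], [-0.11, 0.02, 0.53, 0.0, 0.0, 0.0], [-0.11, 0.02, 0.53, 0.0, 0.0, 0.0], [-0.11, 0.02, 0.53, 0.0, 0.0, 0.0], [-0.1, 0.1, 0.45, 0.0, 0.0, 0.0], [0.0, 0.3, 0.2, 0.0, 0.0, 0.0], [0.0, 0.4, 0.0, 0.0, 0.0, 0.0], [0.0, 0.4, 0.0, 0.0, 0.0, 0.0]]]'

```text
clock: 6.97
eef_pos: [457.0, 197.4, 128.6]
tool_rot: [-1.568, 0.005, 0.012]
force: [-0.1, 0.2, -2.6]
width: 22.2
```

Run:
```python
from p import *
s=state(); print(s['width'],s['eef_pos'],s['force'],s['qd'])
plan([((470,165,52),down(0.4))],lin=0.4)
```

```text
22.226991222058864 [457.01349673 197.38232896 128.62969936] [-0.11964274  0.18538745 -2.58672562] [ 0.11856905  0.30783422 -0.22930634  0.18760793 -0.23000914 -0.49984014
  0.17630197]
[[[0.05, 0.32, -0.14, -0.01, 0.01, -0.01], [0.05, 0.32, -0.14, -0.01, 0.01, -0.01], [0.05, 0.32, -0.14, -0.01, 0.01, -0.01], [0.05, 0.32, -0.14, -0.01, 0.01, -0.01], [0.05, 0.32, -0.14, -0.01, 0.01, -0.01], [0.05, 0.32, -0.14, -0.01, 0.01, -0.01]]]
```

Emit:
apply_moves --commands '[[[0.05, 0.32, -0.1, 0, 0, 0], [0.05, 0.32, -0.1, 0, 0, 0], [0.05, 0.32, -0.1, 0, 0, 0], [0.0, 0.32, -0.1, 0, 0, 0], [0.0, 0.25, 0, 0, 0, 0], [0.0, 0.15, 0, 0, 0, 0], [0, 0, 0, 0, 0, 0], [0, 0, 0, 0, 0, 0]]]'

```text
clock: 7.63
eef_pos: [451.5, 186.7, 49.1]
tool_rot: [-1.571, 0.021, 0.021]
force: [1.0, 0.1, -1.5]
width: 21.7
```

Emit:
apply_moves --commands '[[[0, 0.1, 0, 0, 0, -0.1], [0, 0.08, 0, 0, 0, -0.1], [0, 0.05, 0, 0, 0, 0], [0, 0, 0, 0, 0, 0]]]'

```text
clock: 7.97
eef_pos: [451.8, 188.1, 40.2]
tool_rot: [-1.569, -0.0, 0.022]
force: [0.1, -0.1, -1.8]
width: 22.4
```

Emit:
apply_moves --commands '[[[0, 0.04, 0, 0, 0, 0], [0, 0.04, 0, 0, 0, 0], [0, 0, 0, 0, 0, 0]]]'

```text
clock: 8.22
eef_pos: [452.7, 188.2, 38.8]
tool_rot: [-1.568, -0.003, 0.022]
force: [-0.0, -1.4, -2.1]
width: 22.2
```

Emit:
apply_moves --commands '[[[0, 0.06, 0, 0, 0, 0], [0, 0.05, 0, 0, 0, 0], [0, 0, 0, 0, 0, 0]]]'

```text
clock: 8.47
eef_pos: [453.7, 188.4, 39.2]
tool_rot: [-1.564, -0.005, 0.02]
force: [-0.1, -0.5, -1.6]
width: 22.0
```

Run:
```python
from p import *
np.set_printoptions(precision=3,suppress=True)
s=state(); print(s['qpos'],s['tau'],s['force'],s['torque'])
# FK fit from log
L=[json.loads(l) for l in open("log.txt")]
from scipy.optimize import least_squares
def fk(q,a,sg):
    z=lambda t:Ro.from_rotvec([0,0,t]); y=lambda t:Ro.from_rotvec([0,t,0])
    R=z(sg*q[0]); p=np.array([0,0,a[0]]); R=R*y(q[1])*z(sg*q[2]); p=p+R.apply([a[4],0,a[1]])
    R=R*y(q[3])*z(sg*q[4]); p=p+R.apply([a[5],0,a[2]]); R=R*y(q[5])*z(sg*q[6]); p=p+R.apply([0,0,a[3]]); return p,R
for sg in(1,-1):
    r=least_squares(lambda a:np.concatenate([fk(l[0],a,sg)[0]-l[1] for l in L]),[330,400,400,250,0,0],bounds=([100,100,100,50,-80,-80],[800,800,800,600,80,80]))
    print(sg,r.x,np.sqrt(np.mean(r.fun**2)))
sg=-1;q=L[-1]; p,R=fk(q[0],r.x,-1); print(p,q[1]); print(R.as_matrix()); print(Ro.from_euler('xyz',q[2]).as_matrix())
```

```text
[-0.624  0.68   0.263  2.098 -0.436  0.408  0.006] [  0.109 -48.286   4.205  -8.829  -0.005   0.073   0.022] [-0.142 -0.51  -1.589] [-0.008  0.019 -0.008]
1 [213.509 100.    151.979  50.     80.    -80.   ] 241.4554063353581
-1 [100.    475.589 385.388  90.322  12.737 -39.696] 7.31246559313222
[443.904 183.299  34.737] [453.7384460796402, 188.4005059908616, 39.22796208467424]
[[-1.    -0.02   0.005]
 [-0.02   1.     0.007]
 [-0.005  0.007 -1.   ]]
[[ 1.     0.005 -0.02 ]
 [ 0.02   0.007  1.   ]
 [ 0.005 -1.     0.007]]
```

Emit:
apply_moves --commands '[[[0, 0.1, 0, 0, 0, 0], [0, 0.12, 0, 0, 0, 0]]]'

```text
clock: 8.63
eef_pos: [455.5, 189.4, 36.4]
tool_rot: [-1.558, -0.008, 0.019]
force: [-15.4, -5.9, 72.4]
width: 22.6
```

Run:
```python
from p import *
np.set_printoptions(precision=1,suppress=True)
S=shot("side");T=shot("top");s=state(); print(s['eef_pos'],s['force'],s['torque'])
def crop(c,x,y,w,h,k): return cv2.resize(cv2.cvtColor(c[0][y:y+h,x:x+w],cv2.COLOR_RGB2BGR),None,fx=k,fy=k,interpolation=cv2.INTER_CUBIC)
b=S; u=proj(S,(454,188,0)).astype(int); v=proj(T,(454,188,60)).astype(int); print(u,v)
for z in(0,66): print([proj(S,(454+a,188+c,z)).round(1).tolist() for a,c in((-45,-45),(45,-45),(45,45))])
cv2.imwrite("pics/crop8.png",np.clip(np.hstack([crop(S,u[0]-40,u[1]-60,80,80,5),crop(T,250,220,80,80,5)])*1.6,0,255).astype(np.uint8))
```

```text
[455.4 189.4  36.4] [-9.8 -3.2 46.3] [-0.5  2.2 -0. ]
[270 232] [207 299]
[[254.7, 241.0], [285.9, 239.8], [284.8, 224.2]]
[[253.4, 221.1], [285.4, 220.0], [284.3, 205.1]]
```

View pics/crop8.png

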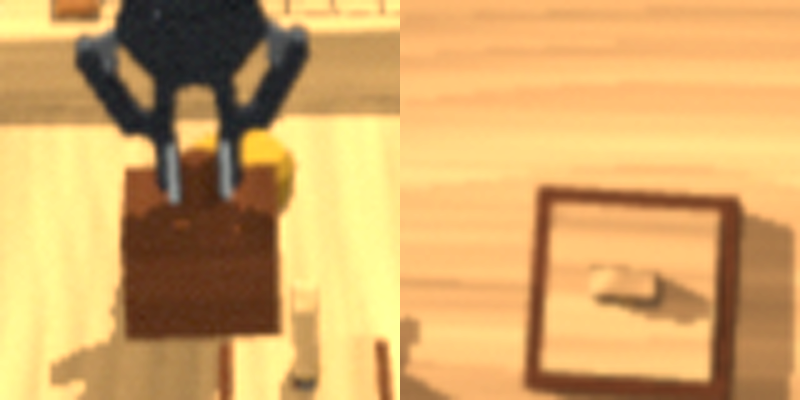

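The lid stands on the table: its front edge is at row 239 against a predicted 240, and the push raised the contact force. The uncovered holder shows the key grip at about (294,276) in the top view. Release and rise.

Emit:
apply_moves --commands '[[[0, -0.04, 0, 0, 0, 0], [0, 0, 0, 0, 0, 0]]]'

```text
clock: 8.9
eef_pos: [456.7, 189.9, 40.4]
tool_rot: [-1.556, -0.013, 0.018]
force: [0.5, 0.5, -2.1]
width: 21.4
```

Emit:
apply_moves --commands '[[[0, 0, 0, 0, 0, 0], [0, 0, 0, 0, 0, 0], [0, 0, 0, 0, 0, 0], [0, 0, 0, 0, 0, 0], [0, -0.2, 0, 0, 0, 0], [0, -0.4, 0, 0, 0, 0], [0, -0.6, 0, 0, 0, 0], [0, -0.6, 0, 0, 0, 0]]]' --claw 60

```text
clock: 9.57
eef_pos: [452.4, 187.0, 109.0]
tool_rot: [-1.562, -0.001, 0.018]
force: [1.2, 0.3, 0.8]
width: 60.0
```

Run:
```python
from p import *
np.set_printoptions(precision=1,suppress=True)
S=shot("side");T=shot("top");s=state(); print(s['eef_pos'],s['force'],s['width'],s['qpos'])
i=T[0].astype(int)[268:286,284:306]; print("V top"); print(i.sum(2)//3)
j=S[0].astype(int); u=proj(S,(506,-4,100)); print(u); a=j[int(u[1])-14:int(u[1])+12,int(u[0])-12:int(u[0])+13].sum(2)//3; print(a)
print(plane(T,(294.2,275.8),115))
```

```text
[455.3 188.1 111.5] [ 0.4  0.4 -1. ] 59.830595882564836 [-0.7  0.6  0.4  2.1 -0.4  0.6 -0.1]
V top
[[124 124 124 123 124 123 123 122 122 122 122 122 122 123 121 122 121 121
  121 121 120 120]
 [124 123 124 124 124 124 123 123 123 123 124 124 123 123 123 123 123 123
  123 123 123 123]
 [124 124 124 124 124 124 124 124 124 124 124 124 123 124 124 123 124 124
  124 124 124 124]
 [123 123 123 123 123 123 123 124 123 122 123 123 124 124 124 124 124 125
  124 124 124 123]
 [119 120 120 118 114 115 117 118 118 117 116 117 121 123 122 122 122 122
  123 123 123 123]
 [113 114 114 110 103 105 109 112 109 104 102 103 113 115 116 114 114 115
  118 120 119 120]
 [112 113 112 111 114 118 121 123 118 109 102 101 106 106 105 104 101  96
  107 112 114 114]
 [115 114 115 115 121 126 127 126 119 111 107 104 106 107 107 108  98  77
   88 100 104 110]
 [115 116 115 118 126 128 127 122 114 109 107 106 107 109 111 112 100  65
   64  78  87 100]
 [116 116 116 119 125 125 121 113 108 106 106 106 109 111 113 115 102  64
   59  70  75  81]
 [120 120 120 120 118 110 101  94  93  94  97  98  99 103 108 108  95  
[... 2738 characters left out ...]
95  89  93 102 133
  139 141 142 142 136 132 127]
 [144 146 145 140 140 141 146 148 149 148 149 139 106  95  92  91  99 131
  140 142 143 141 138 132 128]
 [145 146 144 140 140 142 145 149 148 149 147 135 104  94  91  91 100 131
  139 142 144 141 138 131 128]
 [143 146 144 140 140 142 146 148 149 148 145 122 101  94  91  90  98 132
  139 142 144 140 139 131 127]
 [145 148 143 141 139 141 144 148 149 147 138 106 100  95  93  88  93 122
  138 141 143 141 139 132 128]
 [145 146 144 141 140 142 145 148 149 142 116  90  98  92  92  91  91 126
  139 142 143 141 138 132 128]
 [144 146 144 140 142 143 146 148 148 137  98  72  73  76  76  73  87 130
  139 143 142 140 138 132 129]]
[506.8  -4.5 115. ]
```

```bash
cat > k.py <<'E'
from p import *
from scipy.optimize import least_squares
lo=np.array([-3.06,-.37,-1.25,.18,-1.1,.23,-2.94]);hi=np.array([3.06,2.12,1.32,2.47,4.24,1.98,2.94])
Z=lambda t:Ro.from_rotvec([0,0,-t]); Y=lambda t:Ro.from_rotvec([0,t,0])
M=Ro.from_matrix(np.array([[-1,0,0],[0,0,1],[0,1,0]]))
def fk(q,a):
    R=Z(q[0]); p=R.apply([a[6],0,a[0]]); R=R*Y(q[1])*Z(q[2]); p=p+R.apply([a[4],0,a[1]])
    R=R*Y(q[3])*Z(q[4]); p=p+R.apply([a[5],0,a[2]]); R=R*Y(q[5])*Z(q[6]); p=p+R.apply([a[7],0,a[3]]); return p,R*M.inv()
def fit():
    L=[json.loads(l) for l in open("log.txt")]
    f=lambda a:np.concatenate([np.r_[fk(l[0],a)[0]-l[1],.02*(a-[330,400,400,250,0,0,0,0])/10] for l in L])
    r=least_squares(f,[330,400,400,250,0,0,0,0],loss='soft_l1'); return r.x,[np.round(fk(l[0],r.x)[0]-l[1],1).tolist() for l in L],[round(float(np.degrees((fk(l[0],r.x)[1].inv()*Ro.from_euler('xyz',l[2])).magnitude())),1) for l in L]
E
python3 - <<'E'
from k import *
np.set_printoptions(precision=2,suppress=True)
a,e,g=fit(); print(a); print(e); print(g)
for l in open("log.txt"): l=json.loads(l); print(np.array(l[0]),np.array(l[1]))
E
```

```text
[279.63 544.99 369.2  316.68  39.94 -20.69 -49.98 -15.14]
[[-26.8, -5.2, 0.3], [-12.8, 8.0, 4.8], [-12.8, 8.0, 4.8], [-0.4, 8.3, 6.6], [-0.4, 8.3, 6.6], [-0.2, -0.1, 2.3], [-0.4, 0.1, 2.3], [-0.2, 0.0, 2.3], [0.8, 1.0, -0.1], [0.0, 2.2, -1.1], [0.0, 2.9, -2.3], [0.4, 2.4, -1.1], [0.4, 2.4, -1.1], [1.3, -3.9, -0.5], [1.3, -3.9, -0.5], [-2.0, -1.1, -6.5], [-2.5, -1.2, -6.6], [0.6, -3.5, -1.3]]
[0.0, 0.0, 0.0, 0.0, 0.0, 0.0, 0.0, 0.0, 0.0, 0.0, 0.0, 0.0, 0.0, 0.0, 0.0, 0.0, 0.0, 0.0]
[-1.39  0.63  0.04  1.52 -0.03  1.   -0.02] [157.46 630.43 196.5 ]
[-1.17  0.42  0.17  1.95 -0.11  0.78 -0.07] [270.3  417.85 190.88]
[-1.17  0.42  0.17  1.95 -0.11  0.78 -0.07] [270.3  417.85 190.88]
[-0.82  0.35  0.31  2.1  -0.17  0.71  0.05] [378.29 219.27 190.74]
[-0.82  0.35  0.31  2.1  -0.17  0.71  0.05] [378.29 219.27 190.74]
[-0.33  0.49  0.44  1.94 -0.3   0.77  0.24] [510.22 -14.36 176.15]
[-0.32  0.49  0.45  1.94 -0.3   0.77  0.24] [512.06 -19.37 176.4 ]
[-0.33  0.49  0.44  1.94 -0.3   0.77  0.24] [510.36 -16.03 176.04]
[-0.33  0.54  0.4   1.99 -0.33  0.68  0.26] [500.86   4.59 136.45]
[-0.3   0.57  0.38  1.98 -0.34  0.66  0.3 ] [509.76  -6.96 123.66]
[-0.29  0.59  0.36  2.01 -0.36  0.6   0.32] [505.6   -2.7  103.92]
[-0.3   0.56  0.38  2.   -0.34  0.65  0.31] [505.09  -3.88 121.56]
[-0.3   0.56  0.38  2.   -0.34  0.65  0.31] [505.09  -3.88 121.56]
[-0.73  0.54  0.39  2.01 -0.34  0.65 -0.1 ] [457.01 197.38 128.63]
[-0.73  0.54  0.39  2.01 -0.34  0.65 -0.1 ] [457.01 197.38 128.63]
[-0.62  0.68  0.26  2.1  -0.44  0.41  0.01] [453.74 188.4   39.23]
[-0.61  0.68  0.25  2.1  -0.44  0.4   0.01] [455.43 189.39  36.37]
[-0.69  0.56  0.36  2.05 -0.37  0.58 -0.05] [455.33 188.14 111.5 ]
```

```bash
cat > k2.py <<'E'
from k import *
def chain(q):
    R=Ro.identity(); out=[]
    for i,t in enumerate(q):
        R=R*(Y(t) if i in(1,3,5) else Z(t)); out.append(R)
    return out
def feats(q):  # o after q1(3), after q3(3), after q5(3), after q7(3) + after q2,q4,q6 x,y
    C=[c.as_matrix() for c in chain(q)]
    return np.hstack([C[0],C[2],C[4],C[6],C[1][:,:1],C[3][:,:1],C[5][:,:1]])
pri=np.array([0,0,330,0,0,430,0,0,400,0,0,250,0,0,0.])
def fit2(lam=.01):
    L=[json.loads(l) for l in open("log.txt")]
    A=np.vstack([feats(l[0]) for l in L]);b=np.concatenate([l[1] for l in L])
    W=np.sqrt(lam)*np.eye(15); W[[2,5,8,11]]*=.3
    x=np.linalg.lstsq(np.vstack([A,W]),np.r_[b,W@pri],rcond=None)[0]
    return x,(A@x-b).reshape(-1,3)
def fk2(q,x): return feats(q)@x, chain(q)[-1]*M.inv()
E
python3 - <<'E'
from k2 import *
np.set_printoptions(precision=1,suppress=True)
for lam in(.1,.003,.0003):
    x,r=fit2(lam); print(lam,x,np.sqrt((r**2).mean(0)),abs(r).max())
E
```

```text
0.1 [  2.8 -10.2 271.2   2.  -13.2 548.6  -0.   -3.1 379.1  -0.1  -0.8 312.9
   0.3  -3.1  -0.9] [0.8 0.6 0.2] 1.614745009746457
0.003 [  0.9 -11.4 301.3   0.7 -15.7 558.5  -0.4  -1.1 381.5   0.3   0.3 349.5
  -0.6  -0.    0.2] [0.2 0.1 0. ] 0.2960386538225066
0.0003 [  0.4 -11.5 329.8   0.4 -16.  559.1  -0.4  -0.5 382.    0.    0.1 378.1
  -0.3   0.3   0.3] [0. 0. 0.] 0.05348376465576621
```

The chain model now fits to under 0.3 mm, and its orientation is exact. Next I search for a reachable end pose: tool level, pointing along the tansu's +x, with roll free.

```bash
cat > ik.py <<'E'
from k2 import *
x,_=fit2(.0003); mg=.08
def solve(pos,R,q0): 
    f=lambda q:np.r_[(fk2(q,x)[0]-pos)/10,5*(R.inv()*fk2(q,x)[1]).as_rotvec(),.02*(q-q0)]
    return least_squares(f,np.clip(q0,lo+mg+.01,hi-mg-.01),bounds=(lo+mg,hi-mg))
E
python3 - <<'E'
from ik import *
np.set_printoptions(precision=2,suppress=True)
s=state();q=s['qpos']
r=solve(np.array([507,-4.5,46]),down(-1.8),q); qg=r.x; print("grasp",qg,r.cost)
r=solve(np.array([507,-4.5,190]),down(-1.8),qg); q0=r.x; print("raised",q0,r.cost)
d=np.array([np.cos(np.radians(-5.6)),np.sin(np.radians(-5.6)),0])
rng=np.random.default_rng(0); best=[]
def f(q):
    p,R=fk2(q,x); t=R.apply([0,1,0]); rad=np.hypot(p[0],p[1])
    return np.r_[20*(t-d),(p[2]-250)/5,max(0,p[0]-620)/10,max(0,abs(p[1])-330)/10,.15*(q-q0)]
for k in range(60):
    r=least_squares(f,np.r_[rng.uniform(lo+mg+.01,hi-mg-.01)],bounds=(lo+mg,hi-mg)); best.append((r.cost,r.x))
best.sort(key=lambda b:b[0])
for c,b in best[:12:2]: 
    p,R=fk2(b,x); print(round(c,2),b,p,R.apply([0,1,0]),R.apply([1,0,0]))
np.save("best.npy",np.array([q0,qg]+[b for c,b in best[:12]]))
E
```

```text
grasp [-0.21  0.68  0.25  2.05 -0.36  0.46  0.28] 7.636435853362754e-05
raised [-0.3   0.45  0.36  1.93 -0.22  0.8   0.15] 4.7526859043016116e-05
0.06 [-1.85  1.03 -0.14  2.37  1.11  1.57  0.15] [262.22 330.   250.  ] [ 1.  -0.1 -0. ] [-0.04 -0.41 -0.91]
0.06 [-1.85  1.03 -0.14  2.37  1.11  1.57  0.15] [262.22 330.   250.  ] [ 1.  -0.1 -0. ] [-0.04 -0.41 -0.91]
0.06 [-1.85  1.03 -0.14  2.37  1.11  1.57  0.15] [262.22 330.   250.  ] [ 1.  -0.1 -0. ] [-0.04 -0.41 -0.91]
0.06 [-1.95  1.02 -0.19  2.31  0.98  1.61  0.15] [204.36 330.   250.  ] [ 1.  -0.1 -0. ] [-0.04 -0.38 -0.93]
0.06 [-1.96  1.02 -0.2   2.3   0.95  1.62  0.15] [192.02 330.   250.  ] [ 1.  -0.1 -0. ] [-0.04 -0.37 -0.93]
0.07 [-1.44  1.03  0.02  2.39  1.62  1.57  0.15] [457.85 330.02 250.  ] [ 1.  -0.1 -0. ] [-0.04 -0.42 -0.91]
```

A reachable end pose exists, with q about [-1.4,1.0,0,2.4,1.6,1.57,0.15] and the hand near (458,330,250). First the key: move over it and down.

Run:
```python
from p import *
print(state()['eef_pos'])
plan([((456,180,135),down(0)),((507,-4.5,135),down(-1.8))],lin=0.6)
```

```text
[455.32536318 188.14375855 111.49705029]
[[[0.01, -0.29, -0.1, -0.07, 0.1, 0.05], [0.01, -0.29, -0.1, -0.07, 0.1, 0.05], [0.16, 0.0, -0.58, 0.0, 0.04, 0.0], [0.16, 0.0, -0.58, 0.0, 0.04, 0.0], [0.16, 0.0, -0.58, 0.0, 0.04, 0.0], [0.17, 0.0, -0.57, 0.0, 0.04, 0.0], [0.17, 0.0, -0.57, 0.0, 0.04, 0.0], [0.17, 0.0, -0.57, 0.0, 0.04, 0.0]]]
[[[0.17, 0.0, -0.57, 0.0, 0.04, 0.0], [0.18, 0.0, -0.57, 0.0, 0.04, 0.0]]]
```

Emit:
apply_moves --commands '[[[0.01, -0.29, -0.1, -0.07, 0.1, 0.05], [0.01, -0.29, -0.1, -0.07, 0.1, 0.05], [0.16, 0.0, -0.58, 0.0, 0.04, 0.0], [0.16, 0.0, -0.58, 0.0, 0.04, 0.0], [0.16, 0.0, -0.58, 0.0, 0.04, 0.0], [0.17, 0.0, -0.57, 0.0, 0.04, 0.0], [0.17, 0.0, -0.5, 0.0, 0.04, 0.0], [0.1, 0.0, -0.3, 0.0, 0.04, 0.0]]]'

```text
clock: 10.33
eef_pos: [491.1, 56.1, 134.0]
tool_rot: [-1.57, 0.004, -0.009]
force: [-1.0, 0.4, -0.8]
width: 60.0
```

Emit:
apply_moves --commands '[[[0, 0, 0, 0, 0, 0], [0, 0, 0, 0, 0, 0]]]'

```text
clock: 10.5
eef_pos: [491.2, 52.5, 133.3]
tool_rot: [-1.571, 0.004, -0.016]
force: [-0.0, 1.3, -0.2]
width: 60.0
```

Run:
```python
from p import *
print(state()['eef_pos'])
plan([((507,-4.5,100),down(-1.8))],nmin=5)
```

```text
[491.19829021  52.54923613 133.31074247]
[[[0.08, 0.17, -0.28, 0.0, 0.04, -0.01], [0.08, 0.17, -0.28, 0.0, 0.04, -0.01], [0.09, 0.17, -0.28, 0.0, 0.04, -0.01], [0.09, 0.17, -0.28, 0.0, 0.04, -0.01], [0.09, 0.17, -0.28, 0.0, 0.04, -0.01]]]
```

Emit:
apply_moves --commands '[[[0.08, 0.05, -0.3, 0, 0.05, 0], [0.08, 0.05, -0.32, 0, 0.05, 0], [0.09, 0.05, -0.32, 0, 0.05, 0], [0.09, 0.1, -0.3, 0, 0.05, 0], [0.05, 0.1, -0.2, 0, 0, 0], [0, 0, 0, 0, 0, 0], [0, 0, 0, 0, 0, 0]]]'

```text
clock: 11.08
eef_pos: [502.7, 3.0, 116.2]
tool_rot: [-1.567, 0.011, -0.021]
force: [-0.1, 0.1, -0.6]
width: 60.1
```

Run:
```python
from p import *
print(state()['eef_pos'])
plan([((507,-4.5,66),down(-1.8))],nmin=6)
```

```text
[502.68938994   2.95250653 116.16148968]
[[[0.02, 0.21, -0.03, -0.01, 0.02, -0.02], [0.02, 0.21, -0.03, -0.01, 0.02, -0.02], [0.02, 0.21, -0.03, -0.01, 0.02, -0.02], [0.02, 0.21, -0.03, -0.01, 0.02, -0.02], [0.02, 0.21, -0.03, -0.01, 0.02, -0.02], [0.02, 0.21, -0.03, -0.01, 0.02, -0.02]]]
```

Emit:
apply_moves --commands '[[[0.03, 0.21, -0.05, -0.02, 0.02, -0.04], [0.03, 0.21, -0.05, -0.02, 0.02, -0.04], [0.03, 0.21, -0.05, -0.02, 0.02, -0.04], [0.03, 0.21, -0.05, -0.02, 0.02, -0.04], [0.02, 0.21, -0.03, -0.02, 0.02, -0.04], [0.0, 0.1, 0, 0, 0, 0], [0, 0, 0, 0, 0, 0]]]'

```text
clock: 11.67
eef_pos: [506.6, -0.3, 64.8]
tool_rot: [-1.573, -0.006, -0.021]
force: [0.3, -0.2, 0.1]
width: 60.3
```

Run:
```python
from p import *
s=state();print(s['eef_pos'],s['force'],s['width'])
S=shot("side"); p=s['eef_pos']
cv2.imwrite("pics/crop9.png",np.clip(cv2.resize(cv2.cvtColor(S[0][190:270,250:330],cv2.COLOR_RGB2BGR),None,fx=7,fy=7,interpolation=cv2.INTER_CUBIC)*1.6,0,255).astype(np.uint8))
print(proj(S,p+[0,0,32]),proj(S,p+[0,0,40]))
plan([((507,-4.5,47),down(-1.8))],nmin=4)
```

```text
[ 5.06647451e+02 -3.43835949e-01  6.47877438e+01] [ 0.26304285 -0.21832338  0.05785397] 60.29748336574626
[290.19710003 237.16831531] [290.14275228 234.48641275]
[[[0.0, 0.11, -0.03, 0.01, 0.03, 0.02], [0.0, 0.11, -0.03, 0.01, 0.03, 0.02], [0.0, 0.11, -0.03, 0.01, 0.03, 0.02], [0.0, 0.11, -0.03, 0.01, 0.03, 0.02]]]
```

View pics/crop9.png

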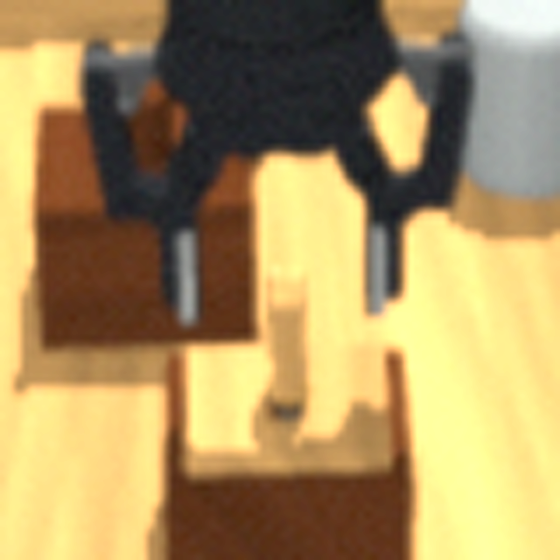

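The open tips at (277,236) and (304,235) straddle the key grip at (291,236), and the row matches the 32 mm offset. The lid stands upright behind. I lower the last 20 mm and close.

Emit:
apply_moves --commands '[[[0.0, 0.13, -0.03, 0.01, 0.03, 0.02], [0.0, 0.13, -0.03, 0.01, 0.03, 0.02], [0.0, 0.12, -0.03, 0.01, 0.03, 0.02], [0.0, 0.08, -0.03, 0.01, 0.03, 0.02], [0, 0, 0, 0, 0, 0]]]'

```text
clock: 12.13
eef_pos: [507.6, -4.9, 45.6]
tool_rot: [-1.569, -0.0, -0.032]
force: [-0.2, -0.4, 0.6]
width: 60.3
```

Emit:
apply_moves --commands '[[[0, 0, 0, 0, 0, 0], [0, 0, 0, 0, 0, 0], [0, 0, 0, 0, 0, 0], [0, 0, 0, 0, 0, 0], [0, 0, 0, 0, 0, 0], [0, 0, 0, 0, 0, 0], [0, 0, 0, 0, 0, 0], [0, 0, 0, 0, 0, 0]]]' --claw 2

```text
clock: 12.8
eef_pos: [507.8, -5.1, 46.0]
tool_rot: [-1.569, -0.001, -0.032]
force: [-0.8, 0.3, -1.0]
width: 11.5
```

Emit:
apply_moves --commands '[[[0, -0.15, 0, 0, 0, 0], [0, -0.3, 0, 0, 0, 0], [0, -0.4, 0, 0, 0, 0], [0, -0.4, 0, 0, 0, 0], [0, -0.4, 0, 0, 0, 0], [0, -0.4, 0, 0, 0, 0], [0, -0.4, 0, 0, 0, 0], [0, -0.4, 0, 0, 0, 0]]]'

```text
clock: 13.47
eef_pos: [505.0, -5.3, 164.0]
tool_rot: [-1.57, 0.006, -0.033]
force: [0.0, -0.4, -1.9]
width: 11.4
```

Emit:
apply_moves --commands '[[[0, -0.4, 0, 0, 0, 0], [0, -0.4, 0, 0, 0, 0], [0, -0.4, 0, 0, 0, 0], [0, -0.2, 0, 0, 0, 0], [0, 0, 0, 0, 0, 0], [0, 0, 0, 0, 0, 0]]]'

```text
clock: 13.97
eef_pos: [505.8, -5.6, 227.9]
tool_rot: [-1.568, -0.0, -0.033]
force: [-0.0, 0.1, -2.0]
width: 11.2
```

```bash
cat > path.py <<'E'
from ik import *
np.set_printoptions(precision=2,suppress=True)
s=state();q0=s['qpos']; print(s['eef_pos'],s['width'],s['force'],q0, fk2(q0,x)[0])
d=np.array([np.cos(np.radians(-5.6)),np.sin(np.radians(-5.6)),0])
def f(q):
    p,R=fk2(q,x); t=R.apply([0,1,0])
    return np.r_[20*(t-d),(p[2]-255)/5,(max(0,p[0]-480)+min(0,p[0]-400))/10,max(0,abs(p[1])-360)/10,.15*(q-q0)]
r=least_squares(f,[-1.44,1.03,.02,2.35,1.62,1.57,.15],bounds=(lo+mg,hi-mg)); qf=r.x
print(r.cost,qf,fk2(qf,x)[0])
n=40; Q=[q0+(qf-q0)*(1-np.cos(np.pi*i/n))/2 for i in range(n+1)]
for q in Q[::5]:
    p,R=fk2(q,x); t=R.apply([0,1,0]); C=chain(q)
    print(p,t,"bit",p+33*t,"wrist",p-378*t)
np.save("qf.npy",qf)
P=[fk2(q,x) for q in Q]; L=[np.linalg.norm(b[0]-a[0]) for a,b in zip(P,P[1:])]; A=[np.degrees((a[1].inv()*b[1]).magnitude()) for a,b in zip(P,P[1:])]
print(max(L),max(A))
E
python3 path.py
```

```text
[505.85  -5.59 227.89] 11.161152759829156 [-0.03  0.13 -1.98] [-0.37  0.41  0.46  1.88 -0.23  0.9   0.17] [505.83  -5.59 227.89]
0.06238326837461237 [-1.62  1.02  0.05  2.34  1.46  1.5   0.17] [400. 360. 255.]
[505.83  -5.59 227.89] [ 0.  0. -1.] bit [505.85  -5.5  194.89] wrist [505.65  -6.52 605.89]
[480.52   6.28 212.46] [-0.07 -0.05 -1.  ] bit [478.23   4.68 179.58] wrist [506.75  24.6  589.1 ]
[415.09  20.98 184.08] [-0.22 -0.24 -0.95] bit [407.97  13.09 152.84] wrist [496.69 111.4  541.92]
[356.31  10.47 179.79] [-0.24 -0.58 -0.78] bit [348.27  -8.62 154.1 ] wrist [448.41 229.11 474.07]
[362.64   7.62 213.21] [ 0.03 -0.87 -0.5 ] bit [363.65 -21.03 196.87] wrist [351.1  335.8  400.43]
[414.76  79.07 253.99] [ 0.49 -0.84 -0.22] bit [431.08  51.3  246.84] wrist [227.78 397.21 335.91]
[437.01 210.31 268.82] [ 0.84 -0.53 -0.06] bit [464.88 192.75 267.  ] wrist [117.68 411.52 289.61]
[416.12 320.38 261.32] [ 0.98 -0.22 -0.01] bit [448.33 313.17 261.14] wrist [ 47.27 403.02 263.33]
[400. 360. 255.] [ 1.  -0.1 -0. ] bit [432.84 356.78 255.  ] wrist [ 23.81 396.94 255.01]
27.5999410229273 7.826176088828407
```

The key is clear of the holder and held (opening 11.2 mm). The joint path to the end pose keeps the bit above 150 mm. I follow it in chunks and replan between them.

```bash
cat > nxt.py <<'E'
import sys
from ik import *
np.set_printoptions(precision=2,suppress=True)
def go(k=16,amax=4.5,lmax=28):
    s=state();q0=s['qpos'];qf=np.load("qf.npy"); p0=s['eef_pos'];R0=Ro.from_euler('xyz',s['tool_rot'])
    # final joint set close to present redundancy
    n=8
    while 1:
        P=[fk2(q0+(qf-q0)*i/n,x) for i in range(n+1)]
        rv=[np.degrees((a[1].inv()*b[1]).as_rotvec()) for a,b in zip(P,P[1:])]; d=[a[1].inv().apply(b[0]-a[0]) for a,b in zip(P,P[1:])]
        if max(map(np.linalg.norm,rv))<amax and max(map(np.linalg.norm,d))<lmax: break
        n+=1
    print("q",q0,"pos",p0,"dir",R0.apply([0,1,0]),"w",s['width'],"n",n)
    rows=(np.round([np.r_[a/40,b/5] for a,b in zip(d,rv)],2)+0.)[:k]
    for i in range(0,len(rows),8): print(json.dumps([rows[i:i+8].tolist()]))
go(int(sys.argv[1]))
E
python3 nxt.py 16
```

```text
q [-0.37  0.41  0.46  1.88 -0.23  0.9   0.17] pos [505.85  -5.59 227.89] dir [ 0.  0. -1.] w 11.161152759829156 n 45
[[[-0.38, 0.23, 0.17, -0.33, -0.66, 0.48], [-0.35, 0.22, 0.17, -0.34, -0.66, 0.47], [-0.33, 0.21, 0.16, -0.35, -0.66, 0.46], [-0.31, 0.19, 0.15, -0.37, -0.66, 0.45], [-0.29, 0.18, 0.14, -0.38, -0.66, 0.44], [-0.27, 0.16, 0.13, -0.39, -0.66, 0.43], [-0.24, 0.14, 0.12, -0.41, -0.66, 0.42], [-0.23, 0.13, 0.11, -0.42, -0.66, 0.42]]]
[[[-0.21, 0.11, 0.1, -0.44, -0.65, 0.41], [-0.19, 0.09, 0.09, -0.45, -0.65, 0.4], [-0.17, 0.08, 0.07, -0.46, -0.64, 0.39], [-0.16, 0.06, 0.06, -0.48, -0.64, 0.39], [-0.14, 0.04, 0.05, -0.49, -0.63, 0.38], [-0.13, 0.02, 0.03, -0.5, -0.62, 0.38], [-0.11, 0.01, 0.01, -0.52, -0.61, 0.37], [-0.1, -0.01, 0.0, -0.53, -0.61, 0.36]]]
```

Emit:
apply_moves --commands '[[[-0.38, 0.2, 0.17, -0.33, -0.66, 0.48], [-0.35, 0.2, 0.17, -0.34, -0.66, 0.47], [-0.33, 0.2, 0.16, -0.35, -0.66, 0.46], [-0.31, 0.19, 0.15, -0.37, -0.66, 0.45], [-0.29, 0.18, 0.14, -0.38, -0.66, 0.44], [-0.27, 0.16, 0.13, -0.39, -0.66, 0.43], [-0.24, 0.14, 0.12, -0.41, -0.66, 0.42], [-0.23, 0.13, 0.11, -0.42, -0.66, 0.42]]]'

```text
clock: 14.63
eef_pos: [393.3, 16.1, 177.2]
tool_rot: [-1.761, 0.374, 0.413]
force: [-0.8, 0.7, -1.9]
width: 11.6
```

```bash
python3 nxt.py 16
```

```text
q [-0.61  0.54  0.42  1.97  0.06  1.    0.19] pos [393.32  16.12 177.23] dir [-0.25 -0.32 -0.91] w 11.576865076753366 n 37
[[[-0.2, 0.1, 0.1, -0.44, -0.64, 0.41], [-0.19, 0.08, 0.09, -0.45, -0.64, 0.4], [-0.17, 0.07, 0.07, -0.46, -0.63, 0.39], [-0.16, 0.05, 0.06, -0.48, -0.63, 0.39], [-0.14, 0.03, 0.04, -0.49, -0.62, 0.38], [-0.13, 0.02, 0.03, -0.5, -0.61, 0.38], [-0.11, 0.0, 0.01, -0.52, -0.61, 0.37], [-0.1, -0.02, -0.01, -0.53, -0.6, 0.37]]]
[[[-0.09, -0.03, -0.02, -0.54, -0.59, 0.36], [-0.08, -0.05, -0.04, -0.56, -0.58, 0.36], [-0.07, -0.07, -0.06, -0.57, -0.57, 0.35], [-0.06, -0.09, -0.08, -0.58, -0.56, 0.35], [-0.06, -0.1, -0.1, -0.59, -0.55, 0.35], [-0.05, -0.12, -0.12, -0.61, -0.54, 0.34], [-0.05, -0.13, -0.13, -0.62, -0.53, 0.34], [-0.04, -0.15, -0.15, -0.63, -0.52, 0.34]]]
```

The robot follows the model closely. I continue with 16 rows.

Emit:
apply_moves --commands '[[[-0.2, 0.1, 0.1, -0.44, -0.64, 0.41], [-0.19, 0.08, 0.09, -0.45, -0.64, 0.4], [-0.17, 0.07, 0.07, -0.46, -0.63, 0.39], [-0.16, 0.05, 0.06, -0.48, -0.63, 0.39], [-0.14, 0.03, 0.04, -0.49, -0.62, 0.38], [-0.13, 0.02, 0.03, -0.5, -0.61, 0.38], [-0.11, 0.0, 0.01, -0.52, -0.61, 0.37], [-0.1, -0.02, -0.01, -0.53, -0.6, 0.37]]]'

```text
clock: 15.3
eef_pos: [340.3, 1.1, 179.6]
tool_rot: [-1.866, 0.771, 0.866]
force: [-0.5, -0.2, -1.2]
width: 11.4
```

Emit:
apply_moves --commands '[[[-0.09, -0.03, -0.02, -0.54, -0.59, 0.36], [-0.08, -0.05, -0.04, -0.56, -0.58, 0.36], [-0.07, -0.07, -0.06, -0.57, -0.57, 0.35], [-0.06, -0.09, -0.08, -0.58, -0.56, 0.35], [-0.06, -0.1, -0.1, -0.59, -0.55, 0.35], [-0.05, -0.12, -0.12, -0.61, -0.54, 0.34], [-0.05, -0.13, -0.13, -0.62, -0.53, 0.34], [-0.04, -0.15, -0.15, -0.63, -0.52, 0.34]]]'

```text
clock: 15.97
eef_pos: [361.1, 12.9, 209.3]
tool_rot: [-1.814, 1.135, 1.448]
force: [0.8, -0.5, -1.3]
width: 11.4
```

```bash
python3 nxt.py 16
```

```text
q [-1.13  0.8   0.31  2.15  0.65  1.16  0.23] pos [361.1   12.89 209.34] dir [ 0.13 -0.9  -0.41] w 11.356296400308816 n 20
[[[-0.09, -0.17, -0.19, -0.63, -0.51, 0.37], [-0.08, -0.18, -0.21, -0.64, -0.5, 0.37], [-0.08, -0.2, -0.23, -0.65, -0.48, 0.37], [-0.08, -0.21, -0.25, -0.66, -0.47, 0.36], [-0.08, -0.22, -0.27, -0.67, -0.46, 0.36], [-0.08, -0.23, -0.29, -0.69, -0.44, 0.36], [-0.08, -0.25, -0.31, -0.7, -0.43, 0.36], [-0.08, -0.26, -0.33, -0.7, -0.41, 0.36]]]
[[[-0.08, -0.27, -0.35, -0.71, -0.4, 0.35], [-0.08, -0.28, -0.37, -0.72, -0.39, 0.35], [-0.09, -0.29, -0.39, -0.73, -0.37, 0.35], [-0.09, -0.3, -0.41, -0.74, -0.36, 0.35], [-0.09, -0.31, -0.43, -0.75, -0.35, 0.34], [-0.09, -0.31, -0.45, -0.75, -0.33, 0.34], [-0.1, -0.32, -0.47, -0.76, -0.32, 0.34], [-0.1, -0.33, -0.49, -0.77, -0.31, 0.33]]]
```

Emit:
apply_moves --commands '[[[-0.09, -0.17, -0.19, -0.63, -0.51, 0.37], [-0.08, -0.18, -0.21, -0.64, -0.5, 0.37], [-0.08, -0.2, -0.23, -0.65, -0.48, 0.37], [-0.08, -0.21, -0.25, -0.66, -0.47, 0.36], [-0.08, -0.22, -0.27, -0.67, -0.46, 0.36], [-0.08, -0.23, -0.29, -0.69, -0.44, 0.36], [-0.08, -0.25, -0.31, -0.7, -0.43, 0.36], [-0.08, -0.26, -0.33, -0.7, -0.41, 0.36]]]'

```text
clock: 16.63
eef_pos: [415.4, 101.4, 246.3]
tool_rot: [-1.004, 1.379, 2.796]
force: [1.1, -0.2, -0.1]
width: 11.3
```

```bash
python3 nxt.py 16
```

```text
q [-1.38  0.91  0.26  2.24  0.97  1.24  0.23] pos [415.4  101.38 246.33] dir [ 0.6  -0.79 -0.16] w 11.252019874865072 n 12
[[[-0.11, -0.26, -0.33, -0.67, -0.4, 0.37], [-0.11, -0.27, -0.36, -0.68, -0.38, 0.37], [-0.11, -0.28, -0.38, -0.69, -0.36, 0.36], [-0.11, -0.28, -0.4, -0.7, -0.34, 0.36], [-0.12, -0.29, -0.42, -0.71, -0.33, 0.35], [-0.12, -0.3, -0.44, -0.72, -0.31, 0.35], [-0.12, -0.31, -0.46, -0.73, -0.29, 0.35], [-0.13, -0.31, -0.48, -0.74, -0.27, 0.34]]]
[[[-0.13, -0.32, -0.5, -0.75, -0.26, 0.33], [-0.13, -0.32, -0.52, -0.76, -0.24, 0.33], [-0.13, -0.33, -0.54, -0.77, -0.22, 0.32], [-0.14, -0.33, -0.56, -0.77, -0.2, 0.32]]]
```

Emit:
apply_moves --commands '[[[-0.11, -0.26, -0.33, -0.67, -0.4, 0.37], [-0.11, -0.27, -0.36, -0.68, -0.38, 0.37], [-0.11, -0.28, -0.38, -0.69, -0.36, 0.36], [-0.11, -0.28, -0.4, -0.7, -0.34, 0.36], [-0.12, -0.29, -0.42, -0.71, -0.33, 0.35], [-0.12, -0.3, -0.44, -0.72, -0.31, 0.35], [-0.1, -0.25, -0.36, -0.6, -0.23, 0.28], [-0.07, -0.16, -0.24, -0.35, -0.15, 0.17]]]'

```text
clock: 17.3
eef_pos: [427.5, 254.5, 252.8]
tool_rot: [-0.126, 1.262, -2.099]
force: [0.9, -0.7, -0.7]
width: 11.3
```

```bash
python3 nxt.py 8
```

```text
q [-1.6   1.    0.21  2.3   1.27  1.32  0.21] pos [427.5  254.5  252.82] dir [ 0.92 -0.4  -0.04] w 11.309355435831412 n 8
[[[-0.11, -0.15, -0.25, -0.38, -0.15, 0.21], [-0.11, -0.16, -0.26, -0.38, -0.14, 0.21], [-0.11, -0.16, -0.26, -0.39, -0.12, 0.21], [-0.11, -0.16, -0.27, -0.4, -0.11, 0.2], [-0.11, -0.16, -0.28, -0.4, -0.1, 0.2], [-0.12, -0.16, -0.29, -0.41, -0.09, 0.2], [-0.12, -0.17, -0.29, -0.41, -0.07, 0.2], [-0.12, -0.17, -0.3, -0.42, -0.06, 0.19]]]
```

Emit:
apply_moves --commands '[[[-0.11, -0.15, -0.25, -0.38, -0.15, 0.21], [-0.11, -0.16, -0.26, -0.38, -0.14, 0.21], [-0.11, -0.16, -0.26, -0.39, -0.12, 0.21], [-0.11, -0.16, -0.27, -0.4, -0.11, 0.2], [-0.11, -0.16, -0.28, -0.4, -0.1, 0.2], [-0.06, -0.1, -0.15, -0.2, -0.05, 0.1], [0, 0, 0, 0, 0, 0], [0, 0, 0, 0, 0, 0]]]'

```text
clock: 17.97
eef_pos: [411.6, 332.1, 254.9]
tool_rot: [-0.025, 1.201, -1.773]
force: [-0.0, -0.8, -1.2]
width: 11.1
```

```bash
python3 nxt.py 4
python3 - <<'E'
from p import *
S=shot("side");T=shot("top"); s=state(); p=s['eef_pos']; t=Ro.from_euler('xyz',s['tool_rot']).apply([0,1,0])
np.set_printoptions(precision=1,suppress=True)
for k in(-51,33): print(k,p+k*t,proj(S,p+k*t),proj(T,p+k*t))
c=[ (X[0][max(0,v-40):v+40,u-50:u+50]) for X,(u,v) in ((S,proj(S,p).astype(int)),(T,proj(T,p).astype(int)))]
full=cv2.cvtColor(S[0],cv2.COLOR_RGB2BGR)[60:300,60:340]
im=np.hstack([cv2.resize(cv2.cvtColor(a,cv2.COLOR_RGB2BGR),(400,320),interpolation=cv2.INTER_CUBIC) for a in c])
im=np.vstack([im,np.hstack([cv2.resize(full,(327,280)),cv2.resize(cv2.cvtColor(T[0],cv2.COLOR_RGB2BGR),(473,280))])])
cv2.imwrite("pics/fin.png",np.clip(im*1.4,0,255).astype(np.uint8)); print(im.shape,proj(S,p),proj(T,p))
E
```

```text
q [-1.69  1.03  0.19  2.33  1.41  1.37  0.2 ] pos [411.61 332.09 254.86] dir [ 0.98 -0.18 -0.01] w 11.136994570782932 n 8
[[[-0.03, -0.04, -0.07, -0.1, -0.02, 0.06], [-0.03, -0.04, -0.07, -0.1, -0.02, 0.05], [-0.04, -0.04, -0.07, -0.1, -0.02, 0.05], [-0.04, -0.04, -0.07, -0.1, -0.01, 0.05]]]
-51 [361.7 341.  255.4] [234.7 132.2] [ 91.8 346.7]
33 [444.3 325.9 254.6] [262.9 133.7] [104.6 300.1]
(600, 800, 3) [251.8 133.1] [ 99.6 318.2]
```

View pics/fin.png

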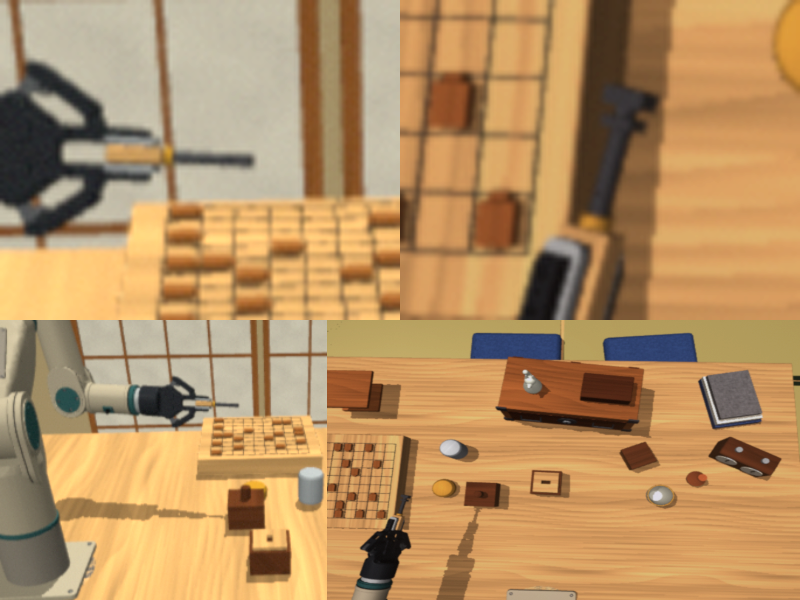

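The final view shows the key level in the fingers with the bit forward (T-bit at top-view crop (630,100)), the lid upright on the table, the holder empty, and the other things in place. The heading is −10.4° against the tansu's −5.6°, so I make one small correction and settle.

Emit:
apply_moves --commands '[[[-0.05, -0.06, -0.1, -0.2, -0.03, 0.1], [-0.05, -0.06, -0.1, -0.2, -0.03, 0.1], [-0.05, -0.06, -0.1, -0.2, -0.03, 0.1], [-0.02, -0.03, -0.05, -0.1, -0.02, 0.05], [0, 0, 0, 0, 0, 0], [0, 0, 0, 0, 0, 0], [0, 0, 0, 0, 0, 0], [0, 0, 0, 0, 0, 0]]]'

```text
clock: 18.73
eef_pos: [406.2, 348.7, 256.9]
tool_rot: [-0.004, 1.191, -1.683]
force: [-0.5, 0.4, -0.6]
width: 11.0
```

Run:
```python
from p import *
s=state(); t=Ro.from_euler('xyz',s['tool_rot']).apply([0,1,0])
print(s['eef_pos'],t,np.degrees(np.arctan2(t[1],t[0])),s['width'],abs(s['qd']).max(),s['force'])
if abs(s['qd']).max()<.03 and 9<s['width']<14 and s['eef_pos'][2]>230: print(finish_job())
```

```text
[406.24139077 348.74099854 256.94270538] [ 0.99417039 -0.10780985 -0.00150438] -6.189085292484434 11.01037193195058 0.0016653264072285776 [-0.54306785  0.35316685 -0.56632678]
the job is handed in; nothing more can be done
None
```

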